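# Set the mending press and load the long notebook

## Robot

A 6-joint arm with a two-finger parallel gripper is mounted at the origin on the work surface. World frame = base frame: x ahead of the robot, y to its left, z up, the work surface at z = 0. Lengths are in mm, angles in degrees, forces in N, time in s.
With the tool pointing down it reaches from about 350 to 850 mm from the base axis. Payload 8.1 kg.
Tool frame: the origin (TCP) lies at the very end of the fingers, on their centre line; the grasp point (between the pads) lies 19 mm behind it; z points along the fingers, y is the line along which they close (so a half turn about z gives the same grasp; the last joint's range is limited). The gripper opens to 85 mm and grips with 20 to 120 N. Pads are 22 mm wide; open, the fingers measure 114 mm over their backs; the gripper's body (76 mm by 85 mm) begins 54 mm behind the grasp point. The pads swing forward as they close: fully open they stand 13 mm farther back than shut.
Start: joints at [-73.476, 7.471, 85.268, -0, 87.261, -4.893], TCP at [219.113, -558.565, 231.292] pointing down, gripper open.
Joint ranges: [-169.43, 169.43], [-51.17, 129.36], [1.28, 143.12], [-76.62, 256.62], [0, 156.53], [-152.29, 152.29]. Speed limits (degrees/s): [136.94, 136.94, 159.86, 180, 180, 180].

## Interface

Orientations are given as [roll, pitch, yaw] about the fixed x, y, z axes, in that order (R = Rz(yaw) Ry(pitch) Rx(roll)).
In Python, from bench import r gives the robot as it stands.
- The arm moves only by the shell command python3 -m jog 'ROWS' [FORCE]. ROWS is JSON, a list of rows, each a list of 7 numbers: the turn, a rotation vector about the tool's x, y, z in degrees, then the shift along the tool's x, y, z in mm, then the closure, from -1 (fully open) to 1 (shut), so that 0 is half open. A call has 1 to 5 rows; each row shifts and turns the commanded pose from where the row before left it, along the tool's axes as they then stand; what a row does not reach is not made up. A row lasts 1/10 s, in which the tool goes at most 50 mm and 8.59 degrees, less where a joint would pass 70% of its speed; a pose out of reach is approached as far as the arm can. A call is refused whole if a number of a shift passes 50 or a number of a turn 8.59, either way. A call with a gripper value outside its range is refused whole. The fingers move at their own pace and stop on an object; FORCE is the grip in N (left out, the last holds). Time passes only in rows, so rows that do not move let the fingers close. It gives the time, the measured TCP pose, the force, the opening and the grip force at its end, in the units of the state.
- r.sense(): the state, without advancing time (a new reading comes with each control period).
- r.snapshot(name): name is "scene" or "top"; returns a dict with "pixels" (420x560x3 uint8, red, green, blue), "fx", "fy", "cx", "cy" (pixels), "world_to_cam" (4x4, takes a point from world to camera coordinates). Camera axes: x right, y up, looking along -z (the intrinsics and any distortion apply to the point x, -y, -z); pixel columns grow to the right and rows downward; lengths in mm; the calibration is good to about 2 mm. A picture is of the moment at which its call begins. There is no depth.
- r.hand_in(): hands the job in; it is judged then, once.
The state is a dict: "time": time; "joint_pos": joint angles; "qd": joint speeds; "joint_efforts": joint torques, N m; "tool_pos": TCP position; "tcp_rot": TCP orientation; "ft_force": force on the tool from outside, world axes, zero at the start; "wrist_torque": the same for the moment, N m; "finger_gap": finger opening in mm; "grip_force": force on a finger pad.
Only numpy, scipy, OpenCV 4.12 (cv2) and the standard library are available. Lean on these libraries where they do the work, as an engineer would, in place of code of your own. Each camera call takes 0.05 s, during which the arm holds its last target. There are 200 camera calls.

## Task

The reglued long notebook has to dry in the mending press. First lift the press's stop by its black knob and drop it into the notch that leaves just enough room for the long notebook between the stop and the fixed end; then tip the steel weight arm right back until it rests open by itself, lay the long notebook flat and lengthways on the cork strip between the fixed end and the stop, and swing the weight arm down so that its roller rests on the notebook. Leave everything else on the bench where it is.

Things in the scene. Friction and masses are not known exactly. Their poses are not given: they have to be found in the camera images.
- press: Mending press, wooden board 180 x 310 x 12 mm, fixed; place and yaw vary. Origin: underside of the board, on the centre line of its cork strip (70 mm wide). y runs along the strip from the fixed end to the notched end, x to the notched rail, z up. In mm: board x -55..125, y -145..165; fixed end block y -134..-110, x +-55, top z 76; rail x 78..102, y -5..140, tooth tips z 58.
- bay (a point): Point on the cork strip's surface where the middle of the long notebook's underside belongs: press frame (0, -36, 12) mm, midway between the fixed end's inner face (y = -110) and the stop when that is in the right notch. Axes as the press.
- stop_slide (a joint): Stop's place along the rail in m, growing away from the fixed end (press +y). Free space between fixed end and stop = 0.120 + this. Narrow notches at 0, 0.028 and 0.056 (spaces 120, 148, 176 mm; +-3 mm play), a wide parking gap 0.085 to 0.105 where it starts. It slides lightly, only while lifted clear of the teeth.
- stop_knob (a joint): Height in m by which the stop is lifted: 0 fully dropped into a notch or the parking gap, 0.035 the upper limit; the teeth are cleared from 0.017 on. The stop (180 g) sinks by its own weight when let go; the rounded tooth tips shed it into a notch.
- knob (a point): Centre of the black round knob (diameter 32 mm, 28 mm high, axis upright) on the stop: x = 90 mm, and z = 92 mm when lowered, in the press frame. It carries the dark steel stop plate (same y as the knob, 10 mm thick, x -30 to 68 mm, top at z = 36 mm) that reaches across the strip.
- press_arm (a joint): Angle of the steel weight arm in rad: 0 down on the empty press, 2.25 tipped right back (limit). It balances at about 1.93: below, it falls slowly (damped, 0.4 kg); beyond, it stays back. Resting on a notebook it reads about 0.15. Hinge line: along press x through press (0, -122, 66) mm; opening lifts the bar up and over towards press -y.
- cross_bar (a point): Middle of the arm's cross bar, where to hold it: round steel bar, diameter 12 mm, along press x, joining two legs 74 mm apart, 117 mm from the hinge line; at 0 rad at press (0, -5, 66) mm. It can turn in a grip. A steel roller (diameter 32, 66 long) lies between the legs, 52 mm from the hinge and 24 mm below them: 43 mm free between bar and roller.
- long_book_mid (a point): Centre of the long slim notebook (half-way up): closed hardback with dark cover, 60 x 140 x 22 mm (x, y, z), 160 g, lying flat, loose on the mat; its y axis is its length. It may lie either nearer to or farther from the robot than the short one.
- short_book_mid (a point): Centre of the short notebook, same cover, 60 x 100 x 22 mm, loose on the mat. Not to be used.
- mat: Sisal mat on the bench, 4 mm thick: everything stands on it at height 0.004 m. Origin on its underside.
- long_book: The long notebook's body, origin under its middle.
- radio: Battery radio 75 x 210 x 125 mm with carrying handle to 154 mm, at the back. Origin under its middle. Bystander.
- desk_tidy: White plastic desk tidy 90 x 150 x 85 mm with pens to 160 mm, at the back. Bystander.
- crayon_bowl: Small ceramic bowl, 120 mm across, 45 mm high, three crayons lying in it. Bystander.
- spoon_clip: Stainless spoon-shaped bookmark clip, 105 mm long, lying flat near the robot. Bystander.
- mug: Mug, 80 mm across, 90 mm high. Bystander.
- brush_jar: Glass jar with brushes, 76 mm across, 190 mm high in all. Bystander.

How it is judged:
By the outcome, as a careful person would: the job done as asked, in the order asked, and still so for the second after the job is handed in, with the robot touching nothing.
It also fails if it takes over 72 s, if anything falls off the work surface, if the arm or the gripper's body presses on something with over 40 N, if the wrist force passes 120 N, or if a joint passes its speed limit or range.

## Working session

There is one attempt and no reset: what is moved stays moved. The work goes in short steps, Python scripts to look and compute and a shell command to move; the robot and the scene stay as the last step left them, time stands still between calls to the robot, and variables do not carry over. Pictures are saved under pics/ and viewed, at most 11 in all, crops included, and the job is handed in when it is done.

```bash
ls; mkdir -p pics; python3 - <<'E'
from bench import r
import cv2,numpy as np
for n in("scene","top"):
    s=r.snapshot(n); cv2.imwrite(f"pics/{n}0.png",s["pixels"][:,:,::-1]); print(n,s["fx"],s["fy"],s["cx"],s["cy"],[k for k in s]);print(np.round(s["world_to_cam"],3).tolist())
print(r.sense())
E
```

```text
pics
scene 421.04474468330767 421.04474468330767 271.9666242951668 219.80746679115634 ['pixels', 'fx', 'fy', 'cx', 'cy', 'world_to_cam']
[[0.682, 0.731, 0.016, -390.815], [-0.481, 0.432, 0.763, 206.199], [0.551, -0.528, 0.646, -1555.864], [0.0, 0.0, 0.0, 1.0]]
top 488.71148224053496 488.71148224053496 282.21315842886105 212.70423396045845 ['pixels', 'fx', 'fy', 'cx', 'cy', 'world_to_cam']
[[-0.004, -1.0, 0.009, -5.808], [0.987, -0.002, 0.16, -573.999], [-0.16, 0.009, 0.987, -1254.782], [0.0, 0.0, 0.0, 1.0]]
{'time': 0.1, 'joint_pos': array([-7.34766281e+01,  7.51178180e+00,  8.53246015e+01,  1.20737402e-03,
        8.72630673e+01, -4.89356740e+00]), 'qd': array([ 0.00877745, -0.13300485, -0.17417813,  0.01071861,  0.0230626 ,
        0.0479989 ]), 'joint_efforts': array([ 6.20540559e-04, -5.70951533e+01, -5.01942730e+01, -2.58240270e-04,
        8.08104174e-03, -5.82955840e-05]), 'tool_pos': array([ 218.96699795, -558.06336286,  230.32394738]), 'tcp_rot': array([-1.79901015e+02, -9.68513626e-03,  2.14168723e+01]), 'ft_force': array([0.77654656, 0.21975967, 0.52648317]), 'wrist_torque': array([ 0.03752491,  0.02723879, -0.00454523]), 'grip_force': 0.0, 'finger_gap': 85.55938198329508}
```

View pics/top0.png

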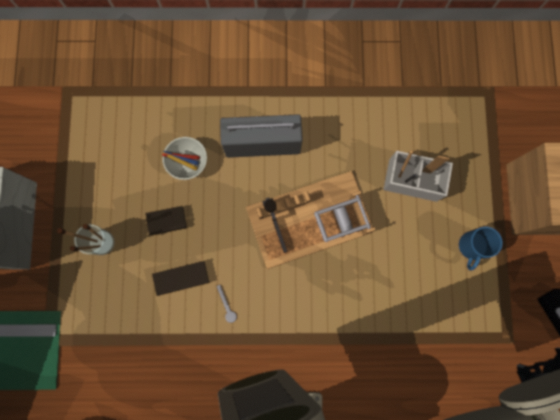

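View pics/scene0.png

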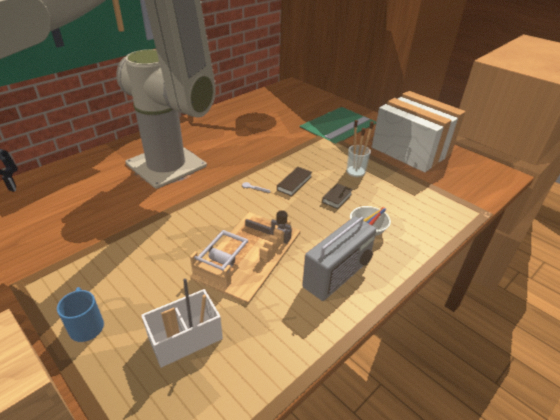

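The top view shows the press at (247–373, 172–265), with its fixed end on the right, its knob at (270,205) and its arm at (342,218). The long notebook is at (181,277), the short one at (167,220), and the clip at (228,303). The scene view agrees. Next I'll make enlarged crops and take a first measurement.

```bash
cat > h.py <<'E'
from bench import r
import cv2,numpy as np
from scipy.spatial.transform import Rotation as R
def snap(n): return r.snapshot(n)
def ray(s,u,v):
    T=np.array(s["world_to_cam"]);d=np.array([(u-s["cx"])/s["fx"],-(v-s["cy"])/s["fy"],-1.])
    return -T[:3,:3].T@T[:3,3], T[:3,:3].T@d
def onz(s,u,v,z):
    o,d=ray(s,u,v);return o+d*(z-o[2])/d[2]
def proj(s,p):
    T=np.array(s["world_to_cam"]);c=T[:3,:3]@np.array(p)+T[:3,3]
    return np.array([s["cx"]-s["fx"]*c[0]/c[2],s["cy"]+s["fy"]*c[1]/c[2]])
def two(s1,a,s2,b):
    o1,d1=ray(s1,*a);o2,d2=ray(s2,*b)
    t=np.linalg.lstsq(np.c_[d1,-d2],o2-o1,rcond=None)[0]
    p,q=o1+d1*t[0],o2+d2*t[1];return (p+q)/2,np.linalg.norm(p-q)
E
python3 - <<'E'
from h import *
s=snap("top");p=s["pixels"]
c=cv2.resize(p[160:275,235:385],None,fx=5.2,fy=5.2,interpolation=cv2.INTER_CUBIC);cv2.imwrite("pics/c1.png",c[:,:,::-1])
m=(p.max(2)<60).astype(np.uint8)
n,l,st,ce=cv2.connectedComponentsWithStats(m[190:310,130:340])
for i in range(1,n):
    if st[i,4]>30:
        pts=np.argwhere(l==i)[:,::-1]+[130,190]
        rc=cv2.minAreaRect(pts.astype(np.float32));print(ce[i]+[130,190],st[i,4],rc)
        w=np.array([onz(s,u,v,26)[:2] for u,v in pts]).astype(np.float32);print("  world",w.mean(0),cv2.minAreaRect(w))
t=snap("scene");p=t["pixels"]
c=cv2.resize(p[200:300,185:305],None,fx=6,fy=6,interpolation=cv2.INTER_CUBIC);cv2.imwrite("pics/c2.png",c[:,:,::-1])
E
```

```text
[269.76190476 205.29365079] 126 ((269.5, 205.5), (13.0, 11.0), 90.0)
  world [597.7232    25.942987] ((597.18310546875, 26.667348861694336), (29.84358787536621, 35.792144775390625), 89.92137908935547)
[165.88480392 220.43627451] 816 ((165.90383911132812, 220.5192413330078), (21.768890380859375, 38.83099365234375), 78.69007110595703)
  world [556.95294 305.4739 ] ((556.85546875, 305.18682861328125), (59.59079360961914, 103.86725616455078), 11.446501731872559)
[180.36245353 277.86431227] 1076 ((180.3529510498047, 277.9117736816406), (20.37299156188965, 53.11530303955078), 75.96376037597656)
  world [403.51068 262.00253] ((403.5611572265625, 261.77557373046875), (53.92436599731445, 138.02023315429688), 13.802188873291016)
```

View pics/c1.png

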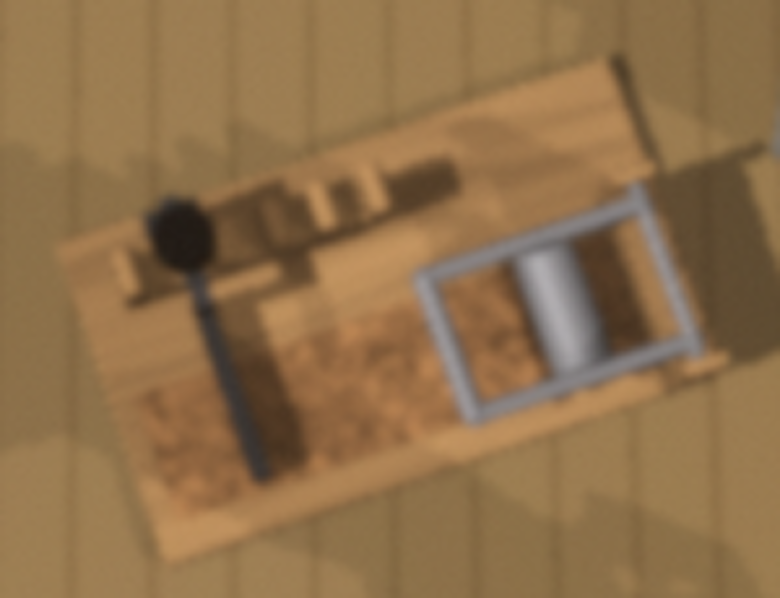

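View pics/c2.png

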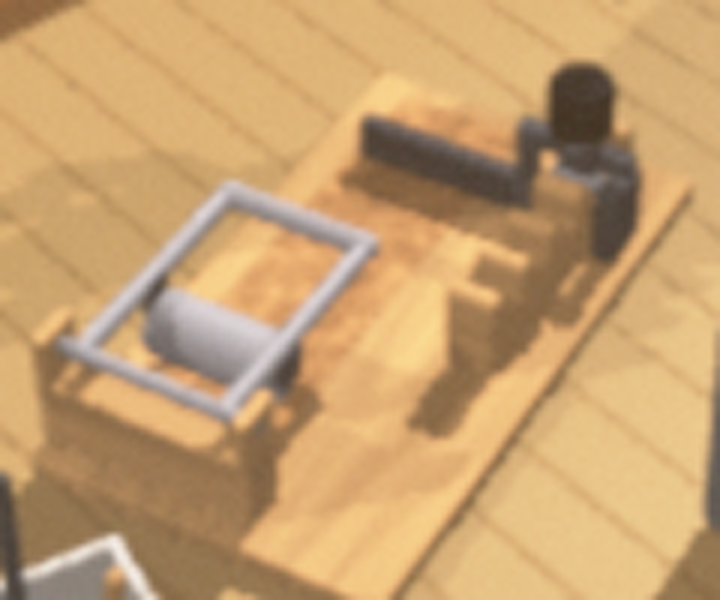

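The crops show the arm down with its bar centre near (451,347) in c1, its hinge centre near (666,275) and the roller at (560,310). The knob top is at (183,237), and the board corners are at (60,245), (168,562) and (612,60). I'll fit the press pose from these points.

```bash
cat >> h.py <<'E'
def P(pose,p):  # press->world
    x,y,a=pose;a=np.radians(a);p=np.asarray(p,float)
    return np.array([x+np.cos(a)*p[0]-np.sin(a)*p[1],y+np.sin(a)*p[0]+np.cos(a)*p[1],p[2]+4])
E
python3 - <<'E'
from h import *
from scipy.optimize import least_squares
s=snap("top");t=snap("scene")
A=[((60,245),(125,165,12)),((168,562),(-55,165,12)),((612,60),(125,-145,12)),((428,278),(37,-5,66)),((475,415),(-37,-5,66)),((640,205),(37,-122,66)),((692,345),(-37,-122,66))]
B=[((232,188),(-37,-5,66)),((372,243),(37,-5,66)),((75,343),(-37,-122,66)),((235,412),(37,-122,66)),((690,190),(125,165,12))]
f=lambda c,k,o:(np.array(c)+.5)/k-.5+o
def res(q,full=False):
    e=[proj(s,P(q,p))-f(c,5.2,[235,160]) for c,p in A]+[proj(t,P(q,p))-f(c,6,[185,200]) for c,p in B]
    return np.array(e) if full else np.ravel(e)
S=least_squares(res,[530,0,17],loss="soft_l1");q=S.x
print(q);print(np.round(res(q,1),1).tolist())
kt=onz(s,*f((183,237),5.2,[235,160]),110);k2=two(s,f((183,237),5.2,[235,160]),t,f((582,85),6,[185,200]))
print("knob",kt,k2)
c=np.cos(np.radians(q[2]));n=np.sin(np.radians(q[2]))
d=kt[:2]-q[:2];print("knob press",c*d[0]+n*d[1],-n*d[0]+c*d[1])
for nm,p in dict(knobtgt=(90,43,92),bar=(0,-5,66),hinge=(0,-122,66),bay=(0,-36,12)).items(): print(nm,P(q,p))
# books from scene at z 26 / edges
m=(t["pixels"].max(2)<62).astype(np.uint8)[160:220,260:370]
n_,l,st,ce=cv2.connectedComponentsWithStats(m)
for i in range(1,n_):
    if st[i,4]>60: print(ce[i]+[260,160],st[i,4],onz(t,*(ce[i]+[260,160]),18))
# notebook finer threshold in top, upsampled
g=cv2.resize(s["pixels"][250:305,140:225].max(2),None,fx=4,fy=4,interpolation=cv2.INTER_CUBIC)
for th in(50,60,70,80):
    cs=max(cv2.findContours((g<th).astype(np.uint8),0,1)[0],key=cv2.contourArea)[:,0]
    w=np.array([onz(s,(u+.5)/4-.5+140,(v+.5)/4-.5+250,26)[:2] for u,v in cs],np.float32);print(th,cv2.minAreaRect(w))
E
```

```text
[ 532.4568779  -103.5914683    18.44062734]
[[-0.7, -1.1], [-0.7, 0.7], [-0.2, -0.7], [-0.5, -0.1], [-0.1, 0.3], [0.7, -0.0], [0.4, -0.5], [-0.6, 0.4], [-1.2, 0.2], [0.4, 0.7], [-2.4, -0.5], [0.8, -1.6]]
knob [583.06227441  24.50912507 110.        ] (array([583.83158452,  24.61345434, 105.86481484]), np.float64(0.0972483546919067))
knob press 88.52791685649845 105.51528852864979
knobtgt [604.23371676 -34.33047348  96.        ]
bar [ 534.03848684 -108.33472806   70.        ]
hinge [ 571.04813597 -219.32700649   70.        ]
bay [ 543.84446225 -137.74293858   16.        ]
50 ((403.5406494140625, 261.9253845214844), (51.115684509277344, 134.75274658203125), 14.085790634155273)
60 ((404.1041564941406, 261.9344482421875), (55.67951202392578, 138.4698944091797), 13.879036903381348)
70 ((404.1865234375, 261.8495178222656), (57.87959289550781, 141.18785095214844), 13.799341201782227)
80 ((404.42218017578125, 261.63409423828125), (59.704742431640625, 143.30148315429688), 13.904559135437012)
```

The press is at about (532.5, -103.6) with yaw 18.4°. The stop sits at slide ≈0.0905 and must go to 0.028. Now I'll move above the knob, with tool x along press x and tool y along press -y.

```bash
cat >> h.py <<'E'
Q=(532.5,-103.6,18.4)
def go(p,rpy=None,show=True):
    "remaining shift (tool axes now) and turn to world target p / rpy"
    s=r.sense();M=R.from_euler("xyz",s["tcp_rot"],degrees=True)
    print("t",round(s["time"],1),"pos",np.round(s["tool_pos"],1),"rpy",np.round(s["tcp_rot"],1),"F",np.round(s["ft_force"],1),"gap",round(s["finger_gap"],1),"grip",round(s["grip_force"],1))
    print("shift",np.round(M.inv().apply(np.asarray(p)-s["tool_pos"]),1))
    if rpy is not None: print("turn",np.round(np.degrees((M.inv()*R.from_euler("xyz",rpy,degrees=True)).as_rotvec()),1))
E
python3 -m jog '[[0,0,3,0,0,0,-1],[0,0,0,26.5,-21.9,0,-1],[0,0,0,26.5,-21.9,0,-1],[0,0,0,26.5,-21.9,0,-1],[0,0,0,26.5,-21.9,0,-1]]' >/dev/null
python3 -m jog '[[0,0,0,26.5,-21.9,0,-1],[0,0,0,26.5,-21.9,0,-1],[0,0,0,26.5,-21.9,0,-1],[0,0,0,26.5,-21.9,0,-1],[0,0,0,26.5,-21.9,0,-1]]' >/dev/null
python3 -m jog '[[0,0,0,26.5,-21.9,0,-1],[0,0,0,26.5,-21.9,0,-1],[0,0,0,26.5,-21.9,0,-1],[0,0,0,26.5,-21.9,0,-1],[0,0,0,26.5,-21.9,0,-1]]' >/dev/null
python3 -m jog '[[0,0,0,26.5,-21.9,0,-0.5],[0,0,0,26.5,-21.9,0,-0.5],[0,0,0,26.5,-21.9,0,-0.5],[0,0,0,26.5,-21.9,0,-0.5],[0,0,0,26.5,-21.9,0,-0.5]]'
python3 -m jog '[[0,0,0,26.5,-21.9,0,-0.5],[0,0,0,0,0,0,-0.5]]'
python3 - <<'E'
from h import *
go(P(Q,(89.5,105.5,76)),[180,0,18.4])
E
```

```text
time: 2.3
tool_pos: [566.0, -3.3, 231.3]
tcp_rot: [180.0, -0.0, 18.4]
ft_force: [0.8, -0.8, 0.1]
finger_gap: 64.0
grip_force: 0.0
time: 2.5
tool_pos: [584.7, 27.9, 230.9]
tcp_rot: [-179.9, -0.0, 18.6]
ft_force: [-1.1, 0.9, -0.4]
finger_gap: 64.4
grip_force: 0.0
t 2.5 pos [584.7  27.9 230.9] rpy [-179.9   -0.    18.6] F [-1.1  0.9 -0.4] gap 64.4 grip 0.0
shift [ -1.7   3.  150.9]
turn [-0.1 -0.   0.2]
```

```bash

python3 -m jog '[[0,0,0,-1.5,3,30,-0.5],[0,0,0,0,0,30,-0.5],[0,0,0,0,0,30,-0.5],[0,0,0,0,0,30,-0.5],[0,0,0,0,0,20,-0.5]]' 30
python3 -m jog '[[0,0,0,0,0,10,-0.5],[0,0,0,0,0,0,1],[0,0,0,0,0,0,1],[0,0,0,0,0,0,1],[0,0,0,0,0,0,1]]' 40
python3 -m jog '[[0,0,0,0,0,0,1],[0,0,0,0,0,0,1]]'
```

```text
time: 3.0
tool_pos: [581.5, 20.6, 88.7]
tcp_rot: [-180.0, 0.2, 18.4]
ft_force: [-0.0, 0.7, 0.0]
finger_gap: 64.3
grip_force: 0.0
time: 3.5
tool_pos: [584.0, 20.9, 82.9]
tcp_rot: [179.9, -0.1, 18.4]
ft_force: [-1.4, -0.3, 2.9]
finger_gap: 31.1
grip_force: 39.8
time: 3.7
tool_pos: [584.1, 21.0, 82.8]
tcp_rot: [179.9, -0.1, 18.4]
ft_force: [-2.4, -0.9, 7.2]
finger_gap: 30.8
grip_force: 40.1
```

```bash

python3 -m jog '[[0,0,0,0,0,-9,1],[0,0,0,0,0,-9,1],[0,0,0,0,0,-9,1],[0,0,0,0,0,0,1]]'
python3 -m jog '[[0,0,0,0,15,0,1],[0,0,0,0,15,0,1],[0,0,0,0,15,0,1],[0,0,0,0,15,0,1],[0,0,0,0,0,0,1]]'
python3 - <<'E'
from h import *
go(P(Q,(89,43,102)),[180,0,18.4])
E
```

```text
time: 4.1
tool_pos: [583.8, 21.1, 110.1]
tcp_rot: [180.0, -0.1, 18.4]
ft_force: [3.3, 0.4, -1.3]
finger_gap: 30.5
grip_force: 39.8
time: 4.6
tool_pos: [603.8, -37.3, 108.8]
tcp_rot: [179.9, -0.2, 18.3]
ft_force: [7.0, 2.5, -2.0]
finger_gap: 30.9
grip_force: 40.0
t 4.6 pos [603.8 -37.3 108.8] rpy [179.9  -0.2  18.3] F [ 7.   2.5 -2. ] gap 30.9 grip 40.0
shift [ 0.4 -2.6  2.8]
turn [ 0.1 -0.2 -0.1]
```

```bash

python3 -m jog '[[0,0,0,0,-1.5,0,1],[0,0,0,0,0,7,1],[0,0,0,0,0,7,1],[0,0,0,0,0,7,1],[0,0,0,0,0,0,1]]'
python3 -m jog '[[0,0,0,0,0,4,1],[0,0,0,0,0,0,1]]'
python3 - <<'E'
from h import *
go(P(Q,(89,43,102)),[180,0,18.4])
E
```

```text
time: 5.1
tool_pos: [602.6, -33.9, 86.4]
tcp_rot: [-180.0, -0.1, 18.4]
ft_force: [7.7, 2.4, -0.6]
finger_gap: 30.8
grip_force: 40.0
time: 5.3
tool_pos: [602.6, -34.0, 83.2]
tcp_rot: [180.0, -0.1, 18.4]
ft_force: [7.9, 2.5, -2.0]
finger_gap: 30.8
grip_force: 40.2
t 5.3 pos [602.6 -34.   83.2] rpy [ 1.80e+02 -1.00e-01  1.84e+01] F [ 7.9  2.5 -2. ] gap 30.8 grip 40.2
shift [  0.5   0.9 -22.8]
turn [ 0.  -0.1  0. ]
```

```bash

python3 -m jog '[[0,0,0,0,0,0,0],[0,0,0,0,0,0,0],[0,0,0,0,0,-40,0],[0,0,0,0,0,-40,0],[0,0,0,-22,12,0,0]]'
python3 -m jog '[[0,0,0,-22,12,0,0],[0,0,0,-22,12,0,0],[0,0,0,-22,12,0,0],[0,0,0,0,0,0,0]]'
python3 - <<'E'
from h import *
go(P(Q,(0,-5,47)),[180,0,18.4])
s=snap("top");t=snap("scene")
f=lambda im,k:cv2.resize(im,None,fx=k,fy=k,interpolation=cv2.INTER_CUBIC)
a=f(t["pixels"][200:300,185:305],4);b=f(s["pixels"][150:270,240:340],3.33)
b=cv2.resize(b,(333,400));cv2.imwrite("pics/d1.png",np.hstack([a,b])[:,:,::-1] if a.shape[0]==400 else 0)
m=(s["pixels"].max(2)<50).astype(np.uint8)
for u,v in[(386,180),(388,193),(405,158),(435,165),(440,158)]: print(u,v,onz(s,u,v,89),onz(s,u,v,150))
print(np.array([(y,117*np.cos(y)) for y in[0]]))
th=np.radians(np.linspace(0,128,16));print(np.round(np.c_[-117*np.diff(np.cos(th)),-117*np.diff(np.sin(th))],1).tolist())
E
```

```text
time: 5.8
tool_pos: [588.6, -52.1, 170.1]
tcp_rot: [179.8, -0.5, 18.5]
ft_force: [0.9, -2.0, 1.7]
finger_gap: 42.7
grip_force: 0.0
time: 6.2
tool_pos: [531.1, -109.6, 162.7]
tcp_rot: [-180.0, 0.1, 18.3]
ft_force: [0.3, -0.0, -0.3]
finger_gap: 42.9
grip_force: 0.0
t 6.2 pos [ 531.1 -109.6  162.7] rpy [-1.80e+02  1.00e-01  1.83e+01] F [ 0.3 -0.  -0.3] gap 42.9 grip 0.0
shift [  3.5  -0.2 111.7]
turn [-0.   0.1 -0.1]
386 180 [ 652.82068203 -278.07175257   89.        ] [ 638.69755857 -264.17745661  150.        ]
388 193 [ 618.24704169 -281.96533975   89.        ] [ 605.82253595 -267.87975019  150.        ]
405 158 [ 711.94571957 -330.34019428   89.        ] [ 694.91775777 -313.87792745  150.        ]
435 165 [ 692.90283649 -408.38031115   89.        ] [ 676.81045967 -388.08390005  150.        ]
440 158 [ 711.83149727 -422.58987425   89.        ] [ 694.80914726 -401.59534126  150.        ]
[[  0. 117.]]
[[1.3, -17.4], [3.9, -17.0], [6.3, -16.2], [8.7, -15.1], [10.8, -13.6], [12.7, -11.9], [14.3, -9.9], [15.6, -7.6], [16.6, -5.2], [17.2, -2.7], [17.4, -0.1], [17.2, 2.5], [16.7, 5.0], [15.8, 7.4], [14.5, 9.7]]
```

View pics/d1.png

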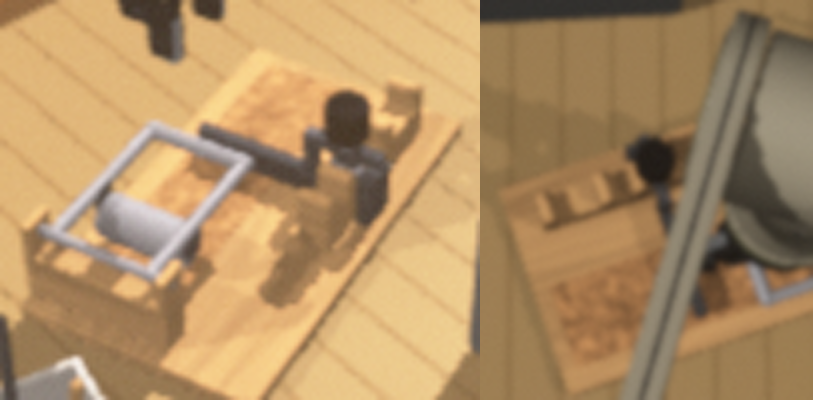

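The stop has dropped into the middle notch, with the knob at (347,118) in the left half at its lowered height. Now I'll grip the cross bar.

```bash

python3 -m jog '[[0,0,0,3.5,0,25,0],[0,0,0,0,0,25,0],[0,0,0,0,0,25,0],[0,0,0,0,0,20,0],[0,0,0,0,0,10,0]]'
python3 -m jog '[[0,0,0,0,0,6.5,0],[0,0,0,0,0,0,1],[0,0,0,0,0,0,1],[0,0,0,0,0,0,1],[0,0,0,0,0,0,1]]' 25
python3 - <<'E'
from h import *
go(P(Q,(0,-5,47)),[180,0,18.4])
E
```

```text
time: 6.8
tool_pos: [535.5, -105.3, 55.8]
tcp_rot: [-179.9, 0.2, 18.5]
ft_force: [0.4, 0.3, 0.0]
finger_gap: 42.5
grip_force: 0.0
time: 7.3
tool_pos: [537.8, -107.7, 53.1]
tcp_rot: [179.9, -0.1, 18.4]
ft_force: [2.3, -4.4, -1.9]
finger_gap: 10.7
grip_force: 25.8
t 7.3 pos [ 537.8 -107.7   53.1] rpy [ 1.799e+02 -1.000e-01  1.840e+01] F [ 2.3 -4.4 -1.9] gap 10.7 grip 25.8
shift [-3.7 -0.5  2.1]
turn [ 0.1 -0.1  0. ]
```

```bash

python3 -m jog '[[0,0,0,0,1.3,-17.4,1],[0,0,0,0,3.9,-17,1],[0,0,0,0,6.3,-16.2,1],[0,0,0,0,8.7,-15.1,1],[0,0,0,0,10.8,-13.6,1]]'
python3 -m jog '[[0,0,0,0,12.7,-11.9,1],[0,0,0,0,14.3,-9.9,1],[0,0,0,0,15.6,-7.6,1],[0,0,0,0,16.6,-5.2,1],[0,0,0,0,0,0,1]]'
python3 - <<'E'
from h import *
a=np.radians(76.8)
go(P(Q,(0,-122+117*np.cos(a),66+117*np.sin(a)-19)),[180,0,18.4])
E
```

```text
time: 7.8
tool_pos: [546.7, -135.0, 132.4]
tcp_rot: [-179.9, -0.1, 18.5]
ft_force: [3.1, 6.5, -2.8]
finger_gap: 11.0
grip_force: 24.7
time: 8.3
tool_pos: [567.1, -193.8, 169.5]
tcp_rot: [179.8, -0.2, 18.4]
ft_force: [-2.3, 4.1, 13.9]
finger_gap: 10.9
grip_force: 27.0
t 8.3 pos [ 567.1 -193.8  169.5] rpy [179.8  -0.2  18.4] F [-2.3  4.1 13.9] gap 10.9 grip 27.0
shift [-4.3 -1.2  4.6]
turn [ 0.2 -0.2 -0. ]
```

```bash

python3 -m jog '[[0,0,0,0,17,-3.5,1],[0,0,0,0,17.2,-0.5,1],[0,0,0,0,17.2,2.2,1],[0,0,0,0,16.7,4.6,1],[0,0,0,0,0,0,1]]'
python3 -m jog '[[0,0,0,0,15,7,1],[0,0,0,0,10,6,1],[0,0,0,0,0,0,1]]'
python3 - <<'E'
from h import *
a=np.radians(128.9)
go(P(Q,(0,-122+117*np.cos(a),66+117*np.sin(a)-19)),[180,0,18.4])
E
```

```text
time: 8.8
tool_pos: [588.6, -258.3, 164.2]
tcp_rot: [179.9, -0.2, 18.4]
ft_force: [4.7, 2.1, 3.2]
finger_gap: 10.7
grip_force: 26.4
time: 9.1
tool_pos: [596.3, -281.6, 150.8]
tcp_rot: [179.9, -0.2, 18.4]
ft_force: [6.2, 0.4, 1.5]
finger_gap: 10.8
grip_force: 26.5
t 9.1 pos [ 596.3 -281.6  150.8] rpy [179.9  -0.2  18.4] F [6.2 0.4 1.5] gap 10.8 grip 26.5
shift [-4.4  6.4  8.7]
turn [ 0.1 -0.2 -0. ]
```

```bash

python3 -m jog '[[0,0,0,0,5,4,1],[0,0,0,0,0,0,0.4],[0,0,0,0,0,0,0.4],[0,0,0,0,0,-30,0.4],[0,0,0,0,0,-40,-0.2]]'
python3 -m jog '[[0,0,0,0,-40,0,-1],[0,0,0,-20,-30,0,-1],[0,0,0,-20,-30,0,-1],[0,0,0,0,0,0,-1]]'
python3 - <<'E'
from h import *
t=snap("scene");s=snap("top")
f=lambda im:cv2.resize(im,(400,400),interpolation=cv2.INTER_CUBIC)
cv2.imwrite("pics/e1.png",np.hstack([f(t["pixels"][180:310,165:295]),f(s["pixels"][150:290,240:380])])[:,:,::-1])
print(np.round(proj(s,(404.5,261.7,26)),1)); go((404.5,261.7,100),[180,0,13.9]); go((404.5,261.7,100),[180,0,103.9])
E
```

```text
time: 9.6
tool_pos: [593.7, -284.2, 212.8]
tcp_rot: [-179.7, 0.3, 18.4]
ft_force: [1.3, -0.1, 1.1]
finger_gap: 39.0
grip_force: 0.0
time: 10.0
tool_pos: [522.7, -200.0, 214.3]
tcp_rot: [-179.8, 0.2, 18.5]
ft_force: [0.4, -0.0, -0.1]
finger_gap: 85.3
grip_force: 0.0
[180.5 277.5]
t 10.1 pos [ 525.8 -202.6  216. ] rpy [180.    0.   18.4] F [ 0.7 -0.4  0.1] gap 85.3 grip 0.0
shift [  31.8 -478.9  115.9]
turn [0.  0.  4.5]
t 10.1 pos [ 525.8 -202.6  216. ] rpy [180.    0.   18.4] F [ 0.7 -0.4  0.1] gap 85.3 grip 0.0
shift [  31.8 -478.9  115.9]
turn [ -0.    0.  -85.5]
```

View pics/e1.png

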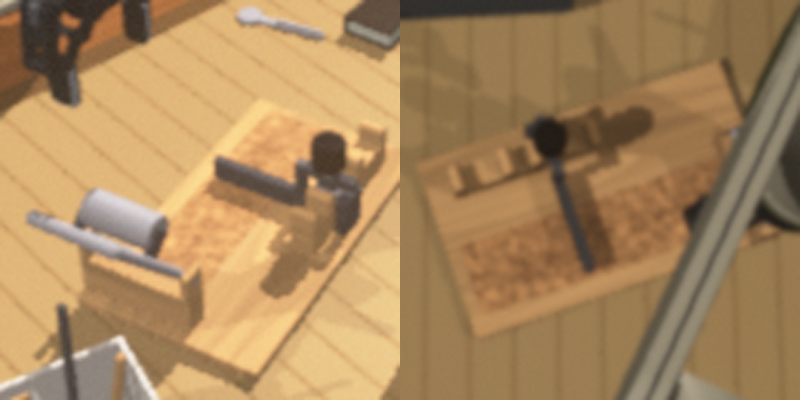

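The arm rests open and the stop is down, with its plate end near (588,268) in the right half. I'll check the plate's y numerically and plan the book grasp.

```bash
python3 - <<'E'
from h import *
s=snap("top")
def inv(w): a=np.radians(Q[2]);d=w[:2]-np.array(Q[:2]);return np.array([np.cos(a)*d[0]+np.sin(a)*d[1],-np.sin(a)*d[0]+np.cos(a)*d[1]])
for u,v,z in[(188,268,36),(172,218,36),(149,132,106)]: print(np.round(inv(onz(s,(u+.5)/2.857-.5+240,(v+.5)/2.857-.5+150,z+4)),1))
x=P(Q,(0,-37,0));print(x); 
print((np.array([404.5,261.7])))
go((404.5,261.7,100),[180,0,13.9-90])
E
```

```text
[-27.2  45.6]
[21.7 44.5]
[93.4 44.8]
[ 544.17901437 -138.70841243    4.        ]
[404.5 261.7]
t 10.2 pos [ 526.6 -203.2  216.3] rpy [180.   -0.   18.4] F [ 0.2 -0.1  0.2] gap 85.3 grip 0.0
shift [  31.  -479.8  115.9]
turn [ 0.  -0.  94.5]
```

The stop is in the 0.028 notch. Now to the long notebook.

```bash

python3 -m jog '[[0,0,0,2.2,-34,0,-1],[0,0,0,2.2,-34,0,-1],[0,0,0,2.2,-34,0,-1],[0,0,0,2.2,-34,0,-1],[0,0,0,2.2,-34,0,-1]]' >/dev/null
python3 -m jog '[[0,0,0,2.2,-34,0,-1],[0,0,0,2.2,-34,0,-1],[0,0,0,2.2,-34,0,-1],[0,0,0,2.2,-34,0,-1],[0,0,0,2.2,-34,0,-1]]' >/dev/null
python3 -m jog '[[0,0,0,2.2,-34,0,-1],[0,0,0,2.2,-34,0,-1],[0,0,0,2.2,-34,0,-1],[0,0,0,2.2,-34,0,-1],[0,0,0,0,0,0,-1]]' >/dev/null
python3 -m jog '[[0,0,-8.55,0,0,0,-1],[0,0,-8.55,0,0,0,-1],[0,0,-8.55,0,0,0,-1],[0,0,-8.55,0,0,0,-1],[0,0,-8.55,0,0,0,-1]]' >/dev/null
python3 -m jog '[[0,0,-8.55,0,0,0,-1],[0,0,-8.55,0,0,0,-1],[0,0,-8.55,0,0,0,-1],[0,0,-8.55,0,0,0,-1],[0,0,-8.55,0,0,0,-1]]' >/dev/null
python3 -m jog '[[0,0,0,0,0,25,-1],[0,0,0,0,0,25,-1],[0,0,0,0,0,25,-1],[0,0,0,0,0,25,-1],[0,0,0,0,0,0,-1]]'
python3 - <<'E'
from h import *
go((404.5,261.7,7),[180,0,103.9]);print(r.sense()["joint_pos"].round(0))
E
```

```text
time: 13.15
tool_pos: [404.0, 256.5, 112.4]
tcp_rot: [-179.6, 0.1, 103.9]
ft_force: [-0.3, 1.0, -0.4]
finger_gap: 85.3
grip_force: 0.0
t 13.2 pos [404.  256.5 112.4] rpy [-1.796e+02  1.000e-01  1.039e+02] F [-0.3  1.  -0.4] gap 85.3 grip 0.0
shift [  5.1   2.4 105.4]
turn [-0.4  0.1 -0. ]
[ 26.  -6. 112.  -0.  75.  12.]
```

```bash

python3 -m jog '[[0,0,0,5,1.7,30,-1],[0,0,0,0,0,30,-1],[0,0,0,0,0,25,-1],[0,0,0,0,0,15,-1],[0,0,0,0,0,0,-1]]'
python3 -m jog '[[0,0,0,0,0,4,-1],[0,0,0,0,0,3,-1],[0,0,0,0,0,0,-1]]'
python3 - <<'E'
from h import *
go((404.5,261.7,4),[180,0,103.9])
E
```

```text
time: 13.65
tool_pos: [405.5, 262.7, 14.9]
tcp_rot: [-179.8, 0.1, 103.9]
ft_force: [0.6, -0.5, 0.1]
finger_gap: 85.6
grip_force: 0.0
time: 13.95
tool_pos: [406.6, 263.9, 9.8]
tcp_rot: [179.9, -0.0, 103.9]
ft_force: [0.6, 1.0, -0.3]
finger_gap: 85.6
grip_force: 0.0
t 13.9 pos [406.6 263.9   9.8] rpy [179.9  -0.  103.9] F [ 0.6  1.  -0.3] gap 85.6 grip 0.0
shift [-1.6 -2.6  5.8]
turn [ 0.1 -0.   0. ]
```

```bash

python3 -m jog '[[0,0,0,-1.6,-2.6,4,-1],[0,0,0,0,0,0,1],[0,0,0,0,0,0,1],[0,0,0,0,0,0,1],[0,0,0,0,0,0,1]]' 45
python3 -m jog '[[0,0,0,0,0,-5,1],[0,0,0,0,0,-15,1],[0,0,0,0,0,-30,1],[0,0,0,0,0,-30,1],[0,0,0,0,0,0,1]]'
python3 - <<'E'
from h import *
t=snap("scene");s=snap("top")
f=lambda im:cv2.resize(im,(400,400),interpolation=cv2.INTER_CUBIC)
cv2.imwrite("pics/f1.png",np.hstack([f(t["pixels"][120:220,250:350]),f(s["pixels"][220:340,120:240])])[:,:,::-1])
go(P(Q,(0,-36,180)),[180,0,108.4])
E
```

```text
time: 14.45
tool_pos: [404.0, 261.6, 5.3]
tcp_rot: [180.0, -0.0, 103.9]
ft_force: [-0.3, -0.4, 3.8]
finger_gap: 58.7
grip_force: 49.1
time: 14.95
tool_pos: [406.5, 262.9, 89.6]
tcp_rot: [179.6, -0.1, 103.9]
ft_force: [0.9, 0.7, -0.9]
finger_gap: 59.1
grip_force: 49.0
t 15.1 pos [404.1 261.7  85.6] rpy [179.9  -0.  103.9] F [-0.4  0.1 -1.7] gap 59.3 grip 49.0
shift [-421.3   39.7  -98.5]
turn [ 0.1 -0.  -4.5]
```

View pics/f1.png

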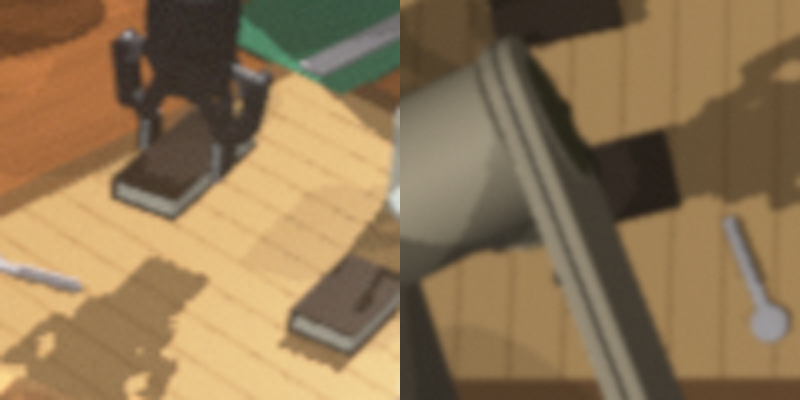

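The notebook is held square and level, clear of the mat. Carry it over the bay.

```bash

python3 -m jog '[[0,0,-4.5,0,0,-20,1],[0,0,0,0,0,-30,1],[0,0,0,0,0,-30,1],[0,0,0,0,0,-15,1],[0,0,0,-14,0.5,0,1]]' >/dev/null
python3 -m jog '[[0,0,0,-30,0.5,0,1],[0,0,0,-30,0.5,0,1],[0,0,0,-30,0.5,0,1],[0,0,0,-30,0.5,0,1],[0,0,0,-30,0.5,0,1]]' >/dev/null
python3 -m jog '[[0,0,0,-30,0.5,0,1],[0,0,0,-30,0.5,0,1],[0,0,0,-30,0.5,0,1],[0,0,0,-30,0.5,0,1],[0,0,0,-30,0.5,0,1]]' >/dev/null
python3 -m jog '[[0,0,0,-30,0.5,0,1],[0,0,0,-30,0.5,0,1],[0,0,0,-30,0.5,0,1],[0,0,0,-18,0,0,1],[0,0,0,0,0,0,1]]'
python3 -m jog '[[0,0,0,0,0,0,1]]' >/dev/null
python3 - <<'E'
from h import *
go(P(Q,(0,-36,180)),[180,0,108.4])
E
```

```text
time: 17.05
tool_pos: [542.8, -138.9, 177.8]
tcp_rot: [-179.9, -0.1, 108.3]
ft_force: [-0.7, 0.2, -3.0]
finger_gap: 59.0
grip_force: 49.1
t 17.1 pos [ 542.7 -136.6  178.4] rpy [-1.799e+02 -1.000e-01  1.084e+02] F [-0.3  0.7 -1.2] gap 59.2 grip 49.1
shift [-1.5  0.7 -5.6]
turn [-0.1 -0.1 -0. ]
```

```bash

python3 -m jog '[[0,0,0,0,0.7,30,1],[0,0,0,0,0,30,1],[0,0,0,0,0,30,1],[0,0,0,0,0,25,1],[0,0,0,0,0,0,1]]'
python3 -m jog '[[0,0,0,0,0,0,1]]' >/dev/null
python3 - <<'E'
from h import *
go(P(Q,(0,-36,60)),[180,0,108.4])
t=snap("scene");s=snap("top")
def f(im):return cv2.resize(im,(400,400),interpolation=cv2.INTER_CUBIC)
a=f(t["pixels"][200:300,195:295]);b=f(s["pixels"][160:280,245:365])
# book top-face corners predicted at this height (bottom = tcp-1.3)
z=r.sense()["tool_pos"][2]-1.3+22-4
for x in(-30,30):
  for y in(-106,34):
    p=P(Q,(x,y,z));u=proj(t,p);v=proj(s,p)
    cv2.circle(a,tuple(int(k) for k in (u-[195,200])*4),3,(0,255,0),1);cv2.circle(b,tuple(int(k) for k in (v-[245,160])*3.333),3,(0,255,0),1)
cv2.imwrite("pics/g1.png",np.hstack([a,b])[:,:,::-1])
E
```

```text
time: 17.65
tool_pos: [540.5, -134.0, 60.2]
tcp_rot: [-179.6, -0.3, 108.5]
ft_force: [-0.2, 1.3, -2.1]
finger_gap: 58.8
grip_force: 49.1
t 17.8 pos [ 543.8 -135.5   64.9] rpy [-1.799e+02 -1.000e-01  1.085e+02] F [ 0.1 -0.6  0.6] gap 59.0 grip 49.1
shift [-2.2 -0.6  0.9]
turn [-0.1 -0.1  0.1]
```

View pics/g1.png

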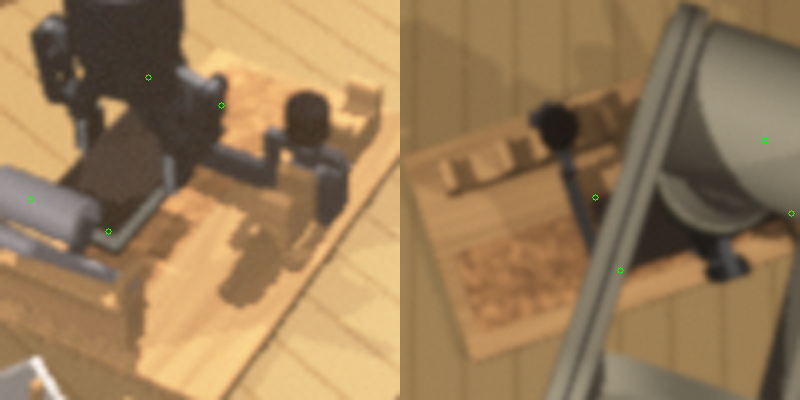

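```bash

python3 -m jog '[[0,0,0,-1.6,0,0,1],[0,0,0,0,0,10,1],[0,0,0,0,0,10,1],[0,0,0,0,0,8,1],[0,0,0,0,0,0,1]]'
python3 -m jog '[[0,0,0,0,0,6,1],[0,0,0,0,0,5,1],[0,0,0,0,0,4,1],[0,0,0,0,0,0,1],[0,0,0,0,0,0,1]]'
python3 - <<'E'
from h import *
go(P(Q,(0,-36,13.5)),[180,0,108.4])
E
```

```text
time: 18.35
tool_pos: [543.1, -137.5, 34.6]
tcp_rot: [-179.8, -0.1, 108.4]
ft_force: [0.3, 0.6, -1.7]
finger_gap: 59.0
grip_force: 49.2
time: 18.85
tool_pos: [544.8, -138.1, 21.9]
tcp_rot: [-180.0, -0.0, 108.4]
ft_force: [-0.7, 1.0, -1.4]
finger_gap: 59.1
grip_force: 49.2
t 18.9 pos [ 544.8 -138.1   21.9] rpy [-180.    -0.   108.4] F [-0.7  1.  -1.4] gap 59.1 grip 49.2
shift [ 0.6 -0.8  4.4]
turn [-0. -0.  0.]
```

No side load. Lower the last few millimetres until it makes contact.

```bash

python3 -m jog '[[0,0,0,0,0,3,1],[0,0,0,0,0,0,1],[0,0,0,0,0,0,1]]'
python3 -m jog '[[0,0,0,0,0,1.5,1],[0,0,0,0,0,0,1],[0,0,0,0,0,0,1]]'
```

```text
time: 19.15
tool_pos: [544.8, -138.1, 18.9]
tcp_rot: [180.0, 0.0, 108.4]
ft_force: [-0.8, 1.2, -1.5]
finger_gap: 59.0
grip_force: 49.2
time: 19.45
tool_pos: [544.8, -138.1, 17.4]
tcp_rot: [-180.0, -0.0, 108.4]
ft_force: [0.2, 0.2, -1.3]
finger_gap: 59.0
grip_force: 49.2
```

```bash

python3 -m jog '[[0,0,0,0,0,1.2,1],[0,0,0,0,0,0,1],[0,0,0,0,0,0,1]]'
python3 -m jog '[[0,0,0,0,0,1,1],[0,0,0,0,0,0,1],[0,0,0,0,0,0,1]]'
```

```text
time: 19.75
tool_pos: [544.9, -138.1, 17.3]
tcp_rot: [-180.0, -0.0, 108.4]
ft_force: [-6.7, 1.7, 9.6]
finger_gap: 58.8
grip_force: 50.5
time: 20.05
tool_pos: [544.9, -138.1, 17.3]
tcp_rot: [-180.0, -0.0, 108.4]
ft_force: [-11.4, 3.9, 19.3]
finger_gap: 58.7
grip_force: 51.6
```

```bash

python3 -m jog '[[0,0,0,0,0,-2,1],[0,0,0,0,0,0,-0.6],[0,0,0,0,0,0,-0.8],[0,0,0,0,0,-15,-0.8],[0,0,0,0,0,-30,-0.8]]'
python3 -m jog '[[0,0,0,0,0,-40,-0.8],[0,0,0,0,0,-40,0],[0,0,8.5,0,0,-40,0],[0,0,8.5,20,-20,0,0],[0,0,8.5,20,-20,0,0]]'
python3 -m jog '[[0,0,8.5,20,-20,0,0],[0,0,8.5,10,-20,0,0],[0,0,8.5,0,-20,0,0],[0,0,8.5,0,-20,0,0],[0,0,8.5,0,-20,0,0]]'
python3 -m jog '[[0,0,8.5,0,0,0,0],[0,0,8.5,0,0,0,0],[0,0,5,0,0,0,0],[0,0,0,0,0,0,0],[0,0,0,0,0,0,0]]'
python3 - <<'E'
from h import *
t=snap("scene");s=snap("top")
f=lambda im:cv2.resize(im,(400,400),interpolation=cv2.INTER_CUBIC)
cv2.imwrite("pics/i1.png",np.hstack([f(t["pixels"][200:300,195:295]),f(s["pixels"][160:260,255:355])])[:,:,::-1])
go((595.5,-284,230),[180,0,18.4])
E
```

```text
time: 20.55
tool_pos: [542.5, -137.3, 60.5]
tcp_rot: [-179.7, -0.2, 108.4]
ft_force: [0.1, 0.2, -0.4]
finger_gap: 76.9
grip_force: 0.0
time: 21.05
tool_pos: [502.1, -102.9, 185.5]
tcp_rot: [179.7, 0.1, 82.5]
ft_force: [-0.1, 0.1, -0.6]
finger_gap: 43.0
grip_force: 0.0
time: 21.55
tool_pos: [416.4, -32.7, 183.2]
tcp_rot: [179.9, -0.0, 40.1]
ft_force: [0.1, -0.7, -0.3]
finger_gap: 42.6
grip_force: 0.0
time: 22.05
tool_pos: [417.2, -33.0, 182.8]
tcp_rot: [180.0, -0.0, 18.6]
ft_force: [0.5, -0.3, 0.5]
finger_gap: 42.5
grip_force: 0.0
t 22.1 pos [417.1 -33.  182.5] rpy [180.   -0.   18.5] F [ 0.2  0.4 -0.1] gap 42.4 grip 0.0
shift [ 89.3 294.7 -47.4]
turn [ 0.  -0.   0.1]
```

View pics/i1.png

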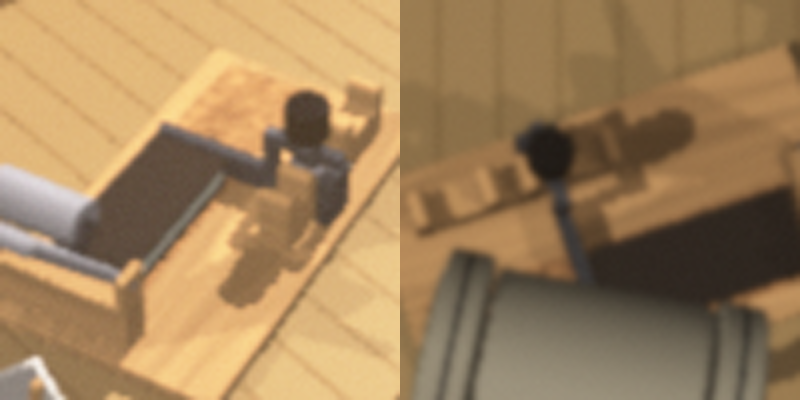

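The notebook lies flat between the fixed end and the stop: the dark cover spans (165,130)–(110,265) in the left half, right up against the stop plate. Now for the weight arm.

```bash

python3 -m jog '[[0,0,0,0,0,-35,0],[0,0,0,0,0,-25,0],[0,0,0,9,30,0,0],[0,0,0,9,30,0,0],[0,0,0,9,30,0,0]]' >/dev/null
python3 -m jog '[[0,0,0,9,30,0,0],[0,0,0,9,30,0,0],[0,0,0,9,30,0,0],[0,0,0,9,30,0,0],[0,0,0,9,30,0,0]]' >/dev/null
python3 -m jog '[[0,0,0,9,30,0,0],[0,0,0,9,27,0,0],[0,0,0,0,0,0,0],[0,0,0,0,0,0,0]]'
python3 - <<'E'
from h import *
go(P(Q,(0,-194.5,139)),[180,0,18.4])
t=snap("scene")
# bar ends predicted at 2.25
a=2.25
im=cv2.resize(t["pixels"][200:300,165:265],(600,600),interpolation=cv2.INTER_CUBIC)
for ang in(1.95,2.1,2.25):
  for x in(-37,37):
    u=proj(t,P(Q,(x,-122+117*np.cos(ang),66+117*np.sin(ang))));cv2.circle(im,tuple(int(k) for k in (u-[165,200])*6),4,(0,255,0) if ang>2.2 else (255,0,0),1)
cv2.imwrite("pics/j1.png",im[:,:,::-1])
E
```

```text
time: 23.55
tool_pos: [596.0, -286.5, 241.3]
tcp_rot: [-179.9, 0.1, 18.4]
ft_force: [0.3, -0.0, 0.1]
finger_gap: 42.4
grip_force: 0.0
t 23.6 pos [ 596.  -286.5  241.3] rpy [-1.799e+02  1.000e-01  1.840e+01] F [ 0.3 -0.   0.1] gap 42.4 grip 0.0
shift [-2.5  1.  98.3]
turn [-0.1  0.1  0. ]
```

View pics/j1.png

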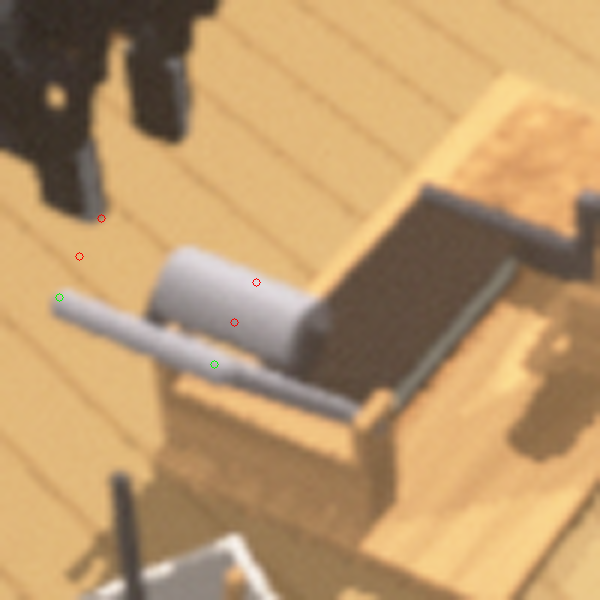

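The bar is exactly at the predicted 2.25 rad markers, (60,297) and (214,364). Descend and grip.

```bash

python3 -m jog '[[0,0,0,-2,1.5,25,0],[0,0,0,0,0,25,0],[0,0,0,0,0,25,0],[0,0,0,0,0,15,0],[0,0,0,0,0,5,0]]'
python3 -m jog '[[0,0,0,0,0,3,0],[0,0,0,0,0,0,1],[0,0,0,0,0,0,1],[0,0,0,0,0,0,1],[0,0,0,0,0,0,1]]' 25
python3 - <<'E'
from h import *
a=2.25
go(P(Q,(0,-122+117*np.cos(a),66+117*np.sin(a)-19)),[180,0,18.4])
th=np.linspace(2.23,0.35,13);print(np.round(np.c_[-117*np.diff(np.cos(th)),-117*np.diff(np.sin(th))],1).tolist())
E
```

```text
time: 24.1
tool_pos: [593.6, -287.0, 145.3]
tcp_rot: [-179.9, 0.1, 18.5]
ft_force: [-0.0, 0.0, 0.6]
finger_gap: 42.8
grip_force: 0.0
time: 24.6
tool_pos: [595.7, -289.0, 145.7]
tcp_rot: [179.9, -0.1, 18.4]
ft_force: [1.9, -1.8, 3.0]
finger_gap: 10.9
grip_force: 24.6
t 24.6 pos [ 595.7 -289.   145.7] rpy [ 1.799e+02 -1.000e-01  1.840e+01] F [ 1.9 -1.8  3. ] gap 10.9 grip 24.6
shift [-1.4 -0.4  3.6]
turn [ 0.1 -0.1  0. ]
[[-15.3, -10.0], [-16.7, -7.5], [-17.7, -4.8], [-18.2, -2.0], [-18.3, 0.8], [-17.9, 3.7], [-17.1, 6.4], [-15.9, 9.0], [-14.3, 11.4], [-12.4, 13.5], [-10.1, 15.3], [-7.6, 16.7]]
```

```bash

python3 -m jog '[[0,0,0,0,-15.3,-10,1],[0,0,0,0,-16.7,-7.5,1],[0,0,0,0,-17.7,-4.8,1],[0,0,0,0,-18.2,-2,1],[0,0,0,0,0,0,1]]'
python3 -m jog '[[0,0,0,0,-18.3,0.8,1],[0,0,0,0,-17.9,3.7,1],[0,0,0,0,-17.1,6.4,1],[0,0,0,0,-15.9,9,1],[0,0,0,0,0,0,1]]'
python3 -m jog '[[0,0,0,0,-14.3,11.4,1],[0,0,0,0,-12.4,13.5,1],[0,0,0,0,-10.1,15.3,1],[0,0,0,0,-7.6,16.7,1],[0,0,0,0,0,0,1]]'
python3 - <<'E'
from h import *
for a in(.35,.15): go(P(Q,(0,-122+117*np.cos(a),66+117*np.sin(a)-17)),[180,0,18.4])
E
```

```text
time: 25.1
tool_pos: [573.4, -223.4, 171.0]
tcp_rot: [179.9, -0.1, 18.5]
ft_force: [-4.9, -1.7, 9.8]
finger_gap: 11.0
grip_force: 26.5
time: 25.6
tool_pos: [550.3, -155.8, 147.8]
tcp_rot: [-179.8, 0.1, 18.5]
ft_force: [-3.4, 3.3, 4.8]
finger_gap: 11.1
grip_force: 27.0
time: 26.1
tool_pos: [536.5, -114.9, 89.3]
tcp_rot: [-179.9, 0.1, 18.5]
ft_force: [0.2, 0.3, -1.3]
finger_gap: 11.1
grip_force: 27.2
t 26.1 pos [ 536.5 -114.9   89.3] rpy [-1.799e+02  1.000e-01  1.850e+01] F [ 0.2  0.3 -1.3] gap 11.1 grip 27.2
shift [-0.2  0.1 -3.9]
turn [-0.1  0.1  0.1]
t 26.1 pos [ 536.5 -114.9   89.3] rpy [-1.799e+02  1.000e-01  1.850e+01] F [ 0.2  0.3 -1.3] gap 11.1 grip 27.2
shift [-0.2 -5.7 18.8]
turn [-0.1  0.1  0.1]
```

Lower the rest gently until the roller touches.

```bash

python3 -m jog '[[0,0,0,0,-2.5,6,1],[0,0,0,0,-1.5,5,1],[0,0,0,0,-1,4,1],[0,0,0,0,0,0,1],[0,0,0,0,0,0,1]]'
python3 -m jog '[[0,0,0,0,-0.5,2.5,1],[0,0,0,0,0,0,1],[0,0,0,0,0,0,1]]'
```

```text
time: 26.6
tool_pos: [535.5, -111.6, 76.5]
tcp_rot: [-180.0, 0.1, 18.4]
ft_force: [-5.6, -2.3, -0.3]
finger_gap: 11.2
grip_force: 27.6
time: 26.9
tool_pos: [535.3, -111.2, 74.2]
tcp_rot: [-180.0, 0.1, 18.4]
ft_force: [-4.4, -1.7, -0.9]
finger_gap: 11.2
grip_force: 27.7
```

```bash

python3 -m jog '[[0,0,0,0,-0.5,2.5,1],[0,0,0,0,0,0,1],[0,0,0,0,0,0,1]]'
python3 -m jog '[[0,0,0,0,0,2,1],[0,0,0,0,0,0,1],[0,0,0,0,0,0,1]]'
```

```text
time: 27.2
tool_pos: [535.2, -110.7, 71.7]
tcp_rot: [-180.0, 0.0, 18.4]
ft_force: [-5.3, -1.7, -0.0]
finger_gap: 11.3
grip_force: 27.7
time: 27.5
tool_pos: [535.1, -110.4, 69.7]
tcp_rot: [-180.0, 0.1, 18.4]
ft_force: [-5.7, -0.0, 0.5]
finger_gap: 11.1
grip_force: 27.8
```

```bash

python3 -m jog '[[0,0,0,0,0,1.5,1],[0,0,0,0,0,0,1],[0,0,0,0,0,0,1]]'
python3 -m jog '[[0,0,0,0,0,0,0.1],[0,0,0,0,0,0,0.1],[0,0,0,0,0,0,0.1],[0,0,0,0,0,-15,0.1],[0,0,0,0,0,-30,0.1]]'
python3 -m jog '[[0,0,0,0,0,-40,0.1],[0,0,0,0,0,-40,0],[0,0,0,-30,0,-20,0],[0,0,0,-30,0,0,0],[0,0,0,-30,0,0,0]]'
python3 -m jog '[[0,0,0,-30,-30,0,0],[0,0,0,0,-40,0,0],[0,0,0,0,-40,0,0],[0,0,0,0,0,0,0],[0,0,0,0,0,0,0]]'
python3 - <<'E'
from h import *
t=snap("scene");s=snap("top")
f=lambda im:cv2.resize(im,(400,400),interpolation=cv2.INTER_CUBIC)
cv2.imwrite("pics/k1.png",np.hstack([f(t["pixels"][200:300,185:285]),f(s["pixels"][160:280,245:365])])[:,:,::-1])
E
```

```text
time: 27.8
tool_pos: [535.0, -110.2, 68.1]
tcp_rot: [-179.9, 0.1, 18.4]
ft_force: [-5.8, 0.7, -0.3]
finger_gap: 11.4
grip_force: 27.9
time: 28.3
tool_pos: [533.8, -109.8, 112.0]
tcp_rot: [-179.8, 0.2, 18.4]
ft_force: [0.4, 0.2, 1.2]
finger_gap: 38.4
grip_force: 0.0
time: 28.8
tool_pos: [450.3, -139.3, 215.9]
tcp_rot: [179.8, -0.2, 18.5]
ft_force: [-0.2, -0.2, -0.6]
finger_gap: 42.7
grip_force: 0.0
time: 29.3
tool_pos: [387.4, -43.5, 214.6]
tcp_rot: [179.9, -0.1, 18.5]
ft_force: [0.5, 0.0, 0.4]
finger_gap: 42.7
grip_force: 0.0
```

View pics/k1.png

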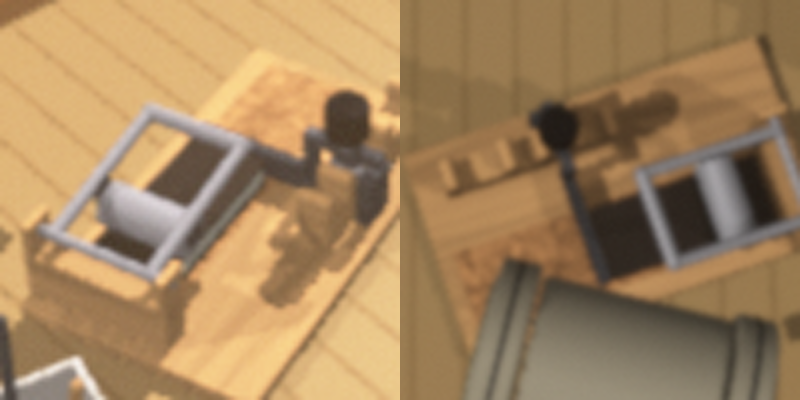

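The picture shows the roller at (140,210) resting on the notebook, with the arm slightly raised at about 0.15 rad. The notebook is flat between the end block and the stop, and the stop is down with its knob at (347,118). The robot is clear, so I'll hand in.

```bash
python3 -m jog '[[0,0,0,0,0,0,0],[0,0,0,0,0,0,0],[0,0,0,0,0,0,0]]' >/dev/null; python3 -c "from bench import r;print(r.hand_in())"
```

```text
the job is handed in; nothing more can be done
None
```

The job is handed in at about 30 s of robot time: the stop is in the 148 mm notch, the long notebook lies flat in the bay with the roller resting on it, the robot is clear, and no verdict came back.

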